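# Level the griddle on the stove with its screw foot and a spirit level

### The job

Level the steel griddle along its length: stand the spirit level upright on the middle of the plate, along its long side, and let go; then turn the black knob of the levelling foot until the bubble rests between the two lines. Finish while pressing: push the top of the level down onto the plate with about a kilogram's force and keep pushing, touching nothing else, the bubble still between the lines to prove the plate level under load; do not shove the griddle away or disturb the tin, onion and spice jar.

Things in the scene. Friction and masses are not known exactly. Their poses are not given: they have to be found in the camera images.
- griddle: steel griddle standing loose on the stove (2.2 kg): dark plate 236 x 180 mm with a rim 9 mm high all round. Origin under the plate's middle, at the soles of the feet; x along the long side towards the levelling foot, z up. Two fixed feet at x -86, y +-68 mm; a wire handle reaches to x -153; the levelling foot is at x +150, y 0, on an ear 32 mm wide
- griddle_top (a point): middle of the plate's flat top face, 46 mm above the griddle's origin, where the level shall stand; same axes. The levelling foot starts too short, so that the griddle leans down towards it by 0.4 to 1.9 degrees
- knob_grip (a point): centre of the black fluted hand knob on the levelling screw: upright cylinder 38 mm wide, 24 mm high, its centre 80 mm above the stove, at a height that stays as it turns, clear above the ear. Right-hand thread, 10 mm a turn: clockwise seen from above lifts this end (one turn: 2.4 degrees). It turns stiffly (0.06 N m), stays where it is left, has half a turn to spare past level
- level_mid (a point): centre (half-way up) of the aluminium spirit level: bar 140 mm long (its x), 24 mm wide (y), 38 mm high (z), 0.22 kg, standing upright, at first on the stove; its vial lies lengthwise in a notch 54 mm long in the middle of the top edge, with flat shoulders at full height on both sides
- bubble (a joint): bubble in the vial, 14 mm long: distance of its centre from the vial's middle along the level's x, in m. It floats to the higher end, 10 mm for each degree of lean, 12 mm at most, and takes 1.5 s to settle. Two black lines ring the vial 9.5 mm either side of its middle: the bubble is between them within +-0.0025
- tin: low round food tin, 86 mm wide, 40 mm high, bystander; origin under its middle
- onion: onion, 78 mm wide, 85 mm high, bystander; origin under its middle
- jar: spice jar with a dark lid, 41 mm wide, 105 mm high, bystander; origin under its middle

How it is judged (in metres and radians):
On the way, in this order (a step that is already met when the one before it is completed fails the run):
1. the spirit level stands upright on the middle of the griddle, along its long side, let go (x of level_mid in the frame of griddle between -0.05 and 0.05 m and y of level_mid in the frame of griddle between -0.045 and 0.045 m and z of level_mid in the frame of griddle between 0.06 and 0.07 m and angle between the x axis of level_mid and the x axis of griddle, either way round below 0.2 rad and angle between level_mid's own z axis and vertical below 0.1 rad and contact force between the fingers and level below 0.2 N), for 1 s.
2. the bubble stands between the lines, the level left standing free on the griddle (all of step 1 and value of joint bubble between -0.0025 and 0.0025 m), for 0.4 s.
At the end, for the whole second after the job is handed in: Fingers press the level onto the plate with 6 to 30 N (its weight included) and touch nothing of the griddle; bubble at rest within 2.5 mm of the vial's middle; level upright, within 50 mm (along) and 45 mm (across) of the plate's middle and 0.2 rad of its long side (x of level_mid in the frame of griddle between -0.05 and 0.05 m and y of level_mid in the frame of griddle between -0.045 and 0.045 m and z of level_mid in the frame of griddle between 0.06 and 0.07 m and angle between the x axis of level_mid and the x axis of griddle, either way round below 0.2 rad and angle between level_mid's own z axis and vertical below 0.1 rad and value of joint bubble between -0.0025 and 0.0025 m and contact force between level and griddle between 6 and 30 N and contact force between the fingers and level above 3 N and contact force between the fingers and griddle below 0.3 N and velocity of joint bubble between -0.003 and 0.003 m/s and linear speed of griddle below 0.01 m/s); the arm keeps its last pose, push and grip.
It fails at once if the griddle is shoved more than 40 mm out of its place (distance of griddle from where it was at the start of the episode above 0.04 m).
It fails at once if the tin is moved more than 20 mm (distance of tin from where it was at the start of the episode above 0.02 m).
It fails at once if the onion is moved more than 20 mm (distance of onion from where it was at the start of the episode above 0.02 m).
It fails at once if the spice jar is moved more than 20 mm (distance of jar from where it was at the start of the episode above 0.02 m).
It also fails if it takes over 72 s, if anything falls off the work surface, if the arm or the gripper's body presses on something with over 40 N, if the wrist force passes 120 N, or if a joint passes its speed limit or range.

### The arm

A 7-joint arm with a two-finger parallel gripper is mounted at the origin on a cart in front of the work surface, level with it; the furniture and walls round the work are solid. World frame = base frame: x ahead of the robot, y to its left, z up, the work surface at z = 0. Lengths are in m, angles in degrees, forces in N, time in s.
With the tool pointing down it reaches from about 0.4 to 0.9 m from the base axis. Payload 5.5 kg.
Tool frame: the origin (TCP) lies on the centre line of the jaws, within the pads' length; the fingertips stand ahead of it and the grasp point (between the pads) lies 5 mm behind it (r.tip_reach is the z of the fingertips in the tool frame, in m); z points along the fingers, y is the line along which they close (so a half turn about z gives the same grasp; the last joint's range is limited). The gripper opens to 85 mm and grips with 20 to 120 N. Pads are 22 mm wide; open, the fingers measure 114 mm over their backs; the gripper's body (76 mm by 85 mm) begins 54 mm behind the grasp point. The pads swing forward as they close: fully open they stand 13 mm farther back than shut.
Start: joints at [87.617, 28.699, -24.465, 88.831, 12.651, 65.22, -12.049], TCP at [0.195, -0.62, 0.245] pointing down, gripper open.
Joint ranges: [-164.97, 164.97], [-17.58, 116.51], [-87.97, 89.64], [11.32, 138.91], [-80.73, 260.73], [10.89, 115.49], [-147.41, 147.41]. Speed limits (degrees/s): [147.25, 147.25, 180, 180, 180, 180, 180].

### API

Orientations are given as [roll, pitch, yaw] about the fixed x, y, z axes, in that order (R = Rz(yaw) Ry(pitch) Rx(roll)).
In Python, from workcell import r gives the robot as it stands. The module is installed in compiled form; this text tells all that it offers.
- The arm moves only by the tool play_rows, never from a script. Its arguments are lists of equal length, an entry for each row: "angular": the turn, a rotation vector about the tool's x, y, z in degrees, a list of three; "translation": the shift along the tool's x, y, z in m, a list of three; "grip": the opening, from -1 (shut) to 1 (fully open). In form: {"angular": [[ax, ay, az], ...], "translation": [[tx, ty, tz], ...], "grip": [grip, ...]}. A call has 1 to 20 rows; each row shifts and turns the commanded pose from where the row before left it, along the tool's axes as they then stand; what a row does not reach is not made up. A row lasts 1/12 s, in which the tool goes at most 41.7 mm and 7.16 degrees, less where a joint would pass 70% of its speed; a pose out of reach is approached as far as the arm can. A call is refused whole if a number of a shift passes 0.0417 or a number of a turn 7.16, either way. A call with a gripper value outside its range is refused whole. The fingers move at their own pace and stop on an object; "squeeze" is the grip in N (left out, the last holds). Time passes only in rows, so rows that do not move let the fingers close. It gives the time, the measured TCP pose, the force, the opening and the grip force at its end, in the units of the state.
- r.state(): the state, without advancing time (a new reading comes with each control period).
- r.get_image(name): name is "side" or "top" or "wrist"; returns a dict with "frame" (400x640x3 uint8, blue, green, red), "range_z" (400x640 float32, m along the optical axis (not along the pixel's ray), 0 where there is no reading), "K" (3x3 intrinsics, pixels), "rvec" (rotation vector, rad) and "tvec" (3), from world to camera coordinates, as OpenCV has them. Camera axes: x right, y down, z forward; pixel columns grow to the right and rows downward; lengths in m; the calibration is good to about 2 mm. A picture is of the moment at which its call begins.
- r.close_job(): hands the job in; it is judged then, once.
The state is a dict: "t": time; "q": joint angles; "joint_velocities": joint speeds; "effort": joint torques, N m; "tcp_pos": TCP position; "tool_rot": TCP orientation; "contact_force": force on the tool from outside, world axes, zero at the start; "ft_torque": the same for the moment, N m; "width": finger opening in m; "gripper_force": force on a finger pad.
Only numpy, scipy, OpenCV 4.12 (cv2) and the standard library are available. Lean on these libraries where they do the work, as an engineer would, in place of code of your own. Each camera call takes 0.05 s, during which the arm holds its last target. There are 200 camera calls.

## Working session

There is one attempt and no reset: what is moved stays moved. The work goes in short steps, Python scripts to look and compute and a tool call to move; the robot and the scene stay as the last step left them, time stands still between calls to the robot, and variables do not carry over. Pictures are saved under pics/ and viewed, at most 12 in all, crops included, and the job is handed in when it is done.

Besides the shell and the picture viewer there is one more tool, called after "Call:" by a JSON object that holds its "fn" and its "kwargs", one argument or row to a line. play_rows: Moves the arm, as the interface text tells. Its arguments: {"type":"object","properties":{"angular":{"type":"array"},"translation":{"type":"array"},"grip":{"type":"array"},"squeeze":{"type":"number"}},"required":["angular","translation","grip"]}

```bash
mkdir -p pics
cat > h.py <<'E'
import numpy as np, cv2
from workcell import r
def shot(n):
    d=r.get_image(n); return d
def world(d,u,v,z=None):
    R=cv2.Rodrigues(np.array(d["rvec"],float))[0]; t=np.array(d["tvec"],float).reshape(3)
    ray=np.linalg.inv(d["K"])@np.array([u,v,1.])
    if z is None: return R.T@(ray*d["range_z"][int(round(v)),int(round(u))]-t)
    c=-R.T@t; w=R.T@ray; return c+w*(z-c[2])/w[2]
def cloud(d):
    R=cv2.Rodrigues(np.array(d["rvec"],float))[0]; t=np.array(d["tvec"],float).reshape(3)
    v,u=np.mgrid[:400,:640]; ray=np.linalg.inv(d["K"])@np.stack([u.ravel(),v.ravel(),np.ones(u.size)])
    return ((ray*d["range_z"].ravel()).T-t)@R
E
python3 - <<'E'
from h import *
import pickle
s=r.state(); print({k:np.round(v,3) for k,v in s.items()}, r.tip_reach)
for n in("top","side"):
    d=shot(n); pickle.dump(d,open(n+".pkl","wb")); cv2.imwrite(f"pics/{n}0.png",d["frame"])
E
```

```text
{'t': np.float64(0.0), 'q': array([ 87.617,  28.754, -24.454,  88.89 ,  12.65 ,  65.22 , -12.051]), 'joint_velocities': array([-0.011, -0.063, -0.026, -0.112,  0.082, -0.011, -0.037]), 'effort': array([ 0.0000e+00, -5.6953e+01, -5.8160e+00, -2.8095e+01,  1.1000e-02,
        1.2000e-02,  0.0000e+00]), 'tcp_pos': array([ 0.195, -0.619,  0.244]), 'tool_rot': array([-1.7989e+02, -5.0000e-03,  1.7465e+01]), 'contact_force': array([-1.241, -0.982, -0.646]), 'ft_torque': array([-0.018, -0.039, -0.003]), 'gripper_force': np.float64(0.0), 'width': np.float64(0.086)} 0.014
```

View pics/top0.png

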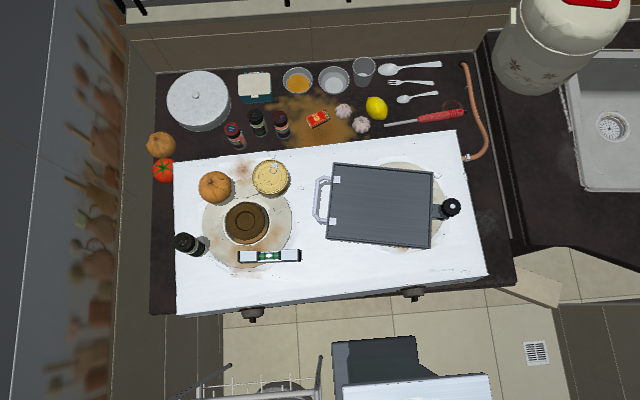

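View pics/side0.png

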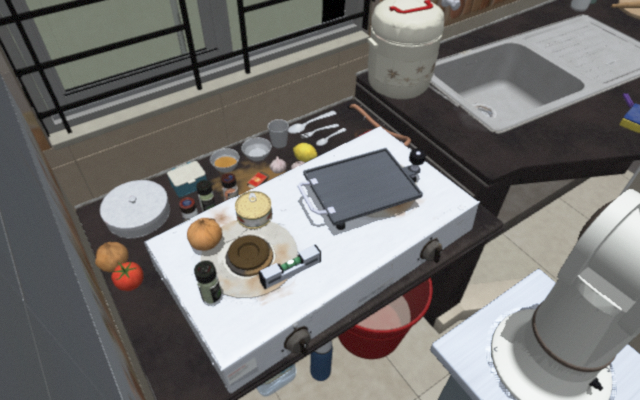

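The top view shows the level at (240–301, 256), plate corners (333,163), (434,171), (430,248), (326,239), knob at (451,206), tin (271,177), onion (214,187), jar (188,243).

Run:
```python
from h import *
import pickle
d=pickle.load(open("top.pkl","rb")); s=pickle.load(open("side.pkl","rb"))
for n,u,v in [("plate c",382,205),("p1",340,170),("p2",427,177),("p3",424,241),("p4",333,232),("knob",451,206),("levL",243,256),("levR",297,256),("tin",271,180),("onion",214,186),("jar",183,241),("burner",246,222),("stove",320,270),("handle",318,198)]:
    print(n,world(d,u,v).round(3))
for d,nm in((d,"top"),(s,"side")):
    P=cloud(d); f=d["frame"].reshape(-1,3)
    c=world(pickle.load(open("top.pkl","rb")),270,256)
    m=(abs(P[:,0]-c[0])<.1)&(abs(P[:,1]-c[1])<.1)&(P[:,2]>.03)&(P[:,2]<.045)
    q=P[m]; 
    if nm=="top":
        rc=cv2.minAreaRect(q[:,:2].astype(np.float32)*1000);print("lev",rc,q[:,2].mean(),len(q))
        k=world(d,451,206); m=(np.hypot(P[:,0]-k[0],P[:,1]-k[1])<.03)&(P[:,2]>.085)&(P[:,2]<.1); print("knob",P[m].mean(0),P[m].min(0),P[m].max(0),m.sum())
        pc=world(d,382,205); m=(np.hypot(P[:,0]-pc[0],P[:,1]-pc[1])<.075)&(abs(P[:,2]-pc[2])<.015)
        A=np.c_[P[m][:,:2]-pc[:2],np.ones(m.sum())]; print("plane",np.degrees(np.linalg.lstsq(A,P[m][:,2],rcond=None)[0][:2]))
        m=(np.hypot(P[:,0]-pc[0],P[:,1]-pc[1])<.2)&(P[:,2]>.033)&(P[:,2]<.07); print(m.sum(),P[m].min(0),P[m].max(0))
        a=cv2.resize(d["frame"][215:275,160:320],None,fx=4,fy=4,interpolation=2)
        b=cv2.resize(d["frame"][150:260,305:465],None,fx=4,fy=4,interpolation=2)
        # 680 high too big; combine at right scale
        a=cv2.resize(a,(560,210));b=cv2.resize(b,(560,385)); cv2.imwrite("pics/c1.png",np.vstack([a,b]))
```

```text
plate c [0.532 0.035 0.044]
p1 [0.624 0.123 0.044]
p2 [ 0.592 -0.078  0.041]
p3 [ 0.442 -0.05   0.04 ]
p4 [0.479 0.152 0.043]
knob [ 0.506 -0.106  0.092]
levL [0.442 0.357 0.04 ]
levR [0.432 0.237 0.035]
tin [0.615 0.287 0.038]
onion [0.601 0.412 0.068]
jar [0.474 0.467 0.107]
burner [0.526 0.354 0.007]
stove [ 0.4    0.188 -0.002]
handle [ 0.574  0.18  -0.005]
lev ((439.5741882324219, 301.2391662597656), (139.4167938232422, 24.693302154541016), 87.00910949707031) 0.03638692045142345 583
knob [ 0.50654455 -0.10775122  0.08998965] [ 0.48844964 -0.12811876  0.08585994] [ 0.52545407 -0.08785184  0.09452912] 247
plane [0.62463824 1.13489568]
8371 [ 0.42504561 -0.11342423  0.03514766] [0.64154269 0.19602391 0.06788286]
```

View pics/c1.png

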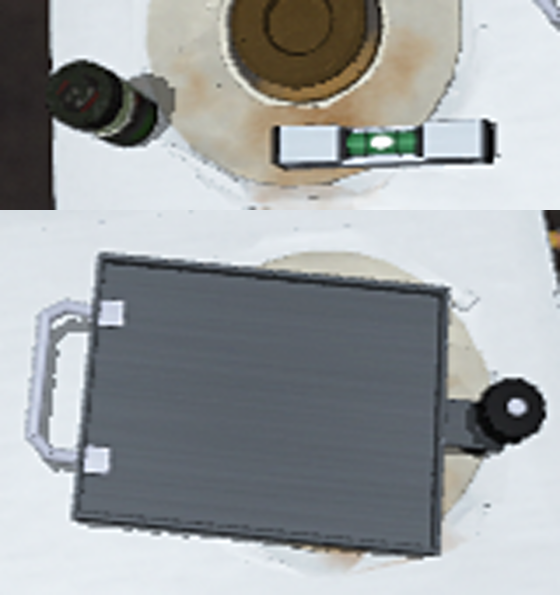

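The crops show the level standing with its vial up, and the griddle with its long side running from the handle (crop x≈40) to the knob (crop ≈(510,410)). Next I work out the griddle frame and the first move.

```bash
cat >> h.py <<'E'
def sim(p,yaw,rows):
    p=np.array(p,float)
    for t,az in rows:
        a=np.radians(yaw); p=p+[np.cos(a)*t[0]+np.sin(a)*t[1],np.sin(a)*t[0]-np.cos(a)*t[1],-t[2]]; yaw-=az
    return p,yaw
def seg(goal,gy,n,p=None,yaw=None):
    s=r.state(); p=s["tcp_pos"] if p is None else p; yaw=s["tool_rot"][2] if yaw is None else yaw
    p=np.array(p); az=round((yaw-gy)/n,2); M=np.zeros((3,3))
    for i in range(3):
        e=np.zeros(3); e[i]=1; M[:,i]=sim([0,0,0],yaw,[(e,az)]*n)[0]
    t=np.linalg.solve(M,np.array(goal)-p).round(4); e=sim(p,yaw,[(t,az)]*n)
    print(n,"rows t",t.tolist(),"az",az,"-> end",e[0].round(4),round(e[1],2)); return e
E
python3 - <<'E'
from h import *
import pickle
d=pickle.load(open("top.pkl","rb"))
c=[world(d,305+x/3.5-.5,150+(y-210)/3.5-.5,z)[:2] for x,y,z in((100,253,.057),(448,290,.052),(440,553,.052),(73,520,.057))]
c=np.array(c); print(c.round(4),c.mean(0)); print([np.linalg.norm(c[i]-c[i-1]).round(4) for i in range(4)])
v=c[1]+c[2]-c[0]-c[3]; print("axis",np.degrees(np.arctan2(v[1],v[0]))); k=np.array([.5065,-.1078])
u=v/np.linalg.norm(v); print("from knob",k-.15*u, np.degrees(np.arctan2(*(k-c.mean(0))[::-1])))
seg([.4396,.3012,.12],87,40)
E
```

```text
[[ 0.6413  0.1383]
 [ 0.5985 -0.0897]
 [ 0.4254 -0.0592]
 [ 0.4641  0.1702]] [0.53232074 0.03991067]
[np.float64(0.18), np.float64(0.232), np.float64(0.1758), np.float64(0.2326)]
axis -100.11741084833831
from knob [0.53284988 0.03986748] -99.91546974183981
40 rows t [0.0232, -0.0102, 0.0031] az -1.74 -> end [0.4394 0.3012 0.1204] 87.06
```

Call:
{"fn": "play_rows", "kwargs": {
  "angular": [
    [0,0,-1.74],
    [0,0,-1.74],
    [0,0,-1.74],
    [0,0,-1.74],
    [0,0,-1.74],
    [0,0,-1.74],
    [0,0,-1.74],
    [0,0,-1.74],
    [0,0,-1.74],
    [0,0,-1.74],
    [0,0,-1.74],
    [0,0,-1.74],
    [0,0,-1.74],
    [0,0,-1.74],
    [0,0,-1.74],
    [0,0,-1.74],
    [0,0,-1.74],
    [0,0,-1.74],
    [0,0,-1.74],
    [0,0,-1.74]
  ],
  "translation": [
    [0.0232,-0.0102,0.0031],
    [0.0232,-0.0102,0.0031],
    [0.0232,-0.0102,0.0031],
    [0.0232,-0.0102,0.0031],
    [0.0232,-0.0102,0.0031],
    [0.0232,-0.0102,0.0031],
    [0.0232,-0.0102,0.0031],
    [0.0232,-0.0102,0.0031],
    [0.0232,-0.0102,0.0031],
    [0.0232,-0.0102,0.0031],
    [0.0232,-0.0102,0.0031],
    [0.0232,-0.0102,0.0031],
    [0.0232,-0.0102,0.0031],
    [0.0232,-0.0102,0.0031],
    [0.0232,-0.0102,0.0031],
    [0.0232,-0.0102,0.0031],
    [0.0232,-0.0102,0.0031],
    [0.0232,-0.0102,0.0031],
    [0.0232,-0.0102,0.0031],
    [0.0232,-0.0102,0.0031]
  ],
  "grip": [1,1,1,1,1,1,1,1,1,1,1,1,1,1,1,1,1,1,1,1],
  "squeeze": 30
}}

```text
t: 1.77
tcp_pos: [0.4617, -0.1968, 0.183]
tool_rot: [-180.0, -0.0, 52.3]
contact_force: [1.1, 0.5, 0.2]
width: 0.0854
gripper_force: 0.0
```

Call:
{"fn": "play_rows", "kwargs": {
  "angular": [
    [0,0,-1.74],
    [0,0,-1.74],
    [0,0,-1.74],
    [0,0,-1.74],
    [0,0,-1.74],
    [0,0,-1.74],
    [0,0,-1.74],
    [0,0,-1.74],
    [0,0,-1.74],
    [0,0,-1.74],
    [0,0,-1.74],
    [0,0,-1.74],
    [0,0,-1.74],
    [0,0,-1.74],
    [0,0,-1.74],
    [0,0,-1.74],
    [0,0,-1.74],
    [0,0,-1.74],
    [0,0,-1.74],
    [0,0,-1.74]
  ],
  "translation": [
    [0.0232,-0.0102,0.0031],
    [0.0232,-0.0102,0.0031],
    [0.0232,-0.0102,0.0031],
    [0.0232,-0.0102,0.0031],
    [0.0232,-0.0102,0.0031],
    [0.0232,-0.0102,0.0031],
    [0.0232,-0.0102,0.0031],
    [0.0232,-0.0102,0.0031],
    [0.0232,-0.0102,0.0031],
    [0.0232,-0.0102,0.0031],
    [0.0232,-0.0102,0.0031],
    [0.0232,-0.0102,0.0031],
    [0.0232,-0.0102,0.0031],
    [0.0232,-0.0102,0.0031],
    [0.0232,-0.0102,0.0031],
    [0.0232,-0.0102,0.0031],
    [0.0232,-0.0102,0.0031],
    [0.0232,-0.0102,0.0031],
    [0.0232,-0.0102,0.0031],
    [0.0232,-0.0102,0.0031]
  ],
  "grip": [1,1,1,1,1,1,1,1,1,1,1,1,1,1,1,1,1,1,1,1]
}}

```text
t: 3.43
tcp_pos: [0.4391, 0.3015, 0.1208]
tool_rot: [-180.0, 0.0, 87.1]
contact_force: [0.7, 0.5, -0.1]
width: 0.0853
gripper_force: 0.0
```

Call:
{"fn": "play_rows", "kwargs": {
  "angular": [
    [0,0,0],
    [0,0,0],
    [0,0,0]
  ],
  "translation": [
    [0,0,0],
    [0,0,0],
    [0,0,0]
  ],
  "grip": [1,1,1]
}}

```text
t: 3.68
tcp_pos: [0.4395, 0.3, 0.1209]
tool_rot: [-180.0, 0.1, 87.1]
contact_force: [0.2, -0.3, -0.8]
width: 0.0854
gripper_force: 0.0
```

Run:
```python
from h import *
s=r.state(); print(s["tcp_pos"],s["tool_rot"],s["q"].round(0) if hasattr(s["q"],"round") else s["q"],s["t"])
d=shot("wrist"); cv2.imwrite("pics/w1.png",d["frame"])
seg([.4396,.3012,.024],87,6)
```

```text
[0.4395477  0.2999854  0.12093928] [-1.79974383e+02  6.08857184e-02  8.70561486e+01] [  1.  33. -49. 111.  32.  51. -67.] 3.6833
6 rows t [0.0003, -0.0001, 0.0162] az -0.0 -> end [0.4394 0.3012 0.0238] 86.98
```

View pics/w1.png

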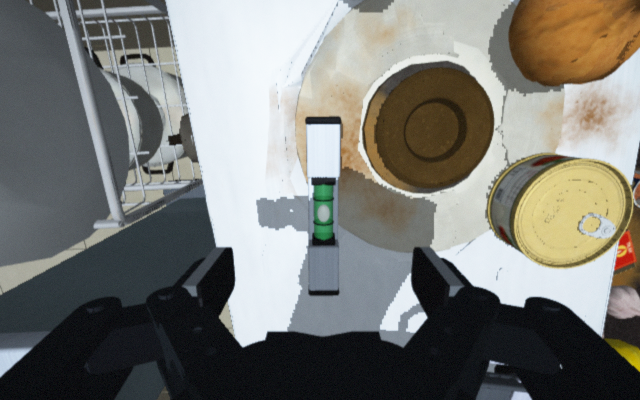

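The wrist view shows the level centred between the open fingers (axis at u≈323, vial at (323,213)) and parallel to the pads. I'll descend and close.

Call:
{"fn": "play_rows", "kwargs": {
  "angular": [
    [0,0,0],
    [0,0,0],
    [0,0,0],
    [0,0,0],
    [0,0,0],
    [0,0,0],
    [0,0,0],
    [0,0,0],
    [0,0,0],
    [0,0,0],
    [0,0,0],
    [0,0,0],
    [0,0,0],
    [0,0,0],
    [0,0,0],
    [0,0,0]
  ],
  "translation": [
    [0.0002,0,0.016],
    [0.0002,0,0.016],
    [0.0002,0,0.016],
    [0.0002,0,0.016],
    [0.0002,0,0.016],
    [0.0002,0,0.016],
    [0,0,0],
    [0,0,0],
    [0,0,0],
    [0,0,0],
    [0,0,0],
    [0,0,0],
    [0,0,0],
    [0,0,0],
    [0,0,0],
    [0,0,0]
  ],
  "grip": [1,1,1,1,1,1,1,-1,-1,-1,-1,-1,-1,-1,-1,-1],
  "squeeze": 30
}}

```text
t: 5.07
tcp_pos: [0.4401, 0.302, 0.0262]
tool_rot: [179.9, -0.0, 87.1]
contact_force: [-0.8, -1.5, 6.8]
width: 0.0231
gripper_force: 30.2
```

Run:
```python
from h import *
s=r.state(); print(s["tcp_pos"],s["width"],s["gripper_force"],r.tip_reach)
p,y=seg([s["tcp_pos"][0],s["tcp_pos"][1],.12],87,5)
p,y=seg([.5325,.04,.12],80,18,p,y)
```

```text
[0.44013548 0.3020158  0.02619052] 0.02307812360039741 30.24819105863571 0.014
5 rows t [0.0, 0.0, -0.0188] az 0.01 -> end [0.4401 0.302  0.1202] 87.01
18 rows t [-0.0139, 0.0067, 0.0] az 0.39 -> end [0.5325 0.0403 0.1202] 79.99
```

Call:
{"fn": "play_rows", "kwargs": {
  "angular": [
    [0,0,0],
    [0,0,0],
    [0,0,0],
    [0,0,0],
    [0,0,0]
  ],
  "translation": [
    [0,0,-0.0188],
    [0,0,-0.0188],
    [0,0,-0.0188],
    [0,0,-0.0188],
    [0,0,-0.0188]
  ],
  "grip": [-1,-1,-1,-1,-1]
}}

```text
t: 5.48
tcp_pos: [0.4391, 0.3014, 0.1198]
tool_rot: [-180.0, 0.0, 87.1]
contact_force: [0.2, 0.2, -2.5]
width: 0.0234
gripper_force: 30.7
```

Call:
{"fn": "play_rows", "kwargs": {
  "angular": [
    [0,0,0.39],
    [0,0,0.39],
    [0,0,0.39],
    [0,0,0.39],
    [0,0,0.39],
    [0,0,0.39],
    [0,0,0.39],
    [0,0,0.39],
    [0,0,0.39],
    [0,0,0.39],
    [0,0,0.39],
    [0,0,0.39],
    [0,0,0.39],
    [0,0,0.39],
    [0,0,0.39],
    [0,0,0.39],
    [0,0,0.39],
    [0,0,0.39],
    [0,0,0],
    [0,0,0]
  ],
  "translation": [
    [-0.0139,0.0067,0],
    [-0.0139,0.0067,0],
    [-0.0139,0.0067,0],
    [-0.0139,0.0067,0],
    [-0.0139,0.0067,0],
    [-0.0139,0.0067,0],
    [-0.0139,0.0067,0],
    [-0.0139,0.0067,0],
    [-0.0139,0.0067,0],
    [-0.0139,0.0067,0],
    [-0.0139,0.0067,0],
    [-0.0139,0.0067,0],
    [-0.0139,0.0067,0],
    [-0.0139,0.0067,0],
    [-0.0139,0.0067,0],
    [-0.0139,0.0067,0],
    [-0.0139,0.0067,0],
    [-0.0139,0.0067,0],
    [0,0,0],
    [0,0,0]
  ],
  "grip": [-1,-1,-1,-1,-1,-1,-1,-1,-1,-1,-1,-1,-1,-1,-1,-1,-1,-1,-1,-1]
}}

```text
t: 7.15
tcp_pos: [0.5325, 0.0387, 0.1191]
tool_rot: [-180.0, 0.0, 79.9]
contact_force: [-0.4, 0.7, -2.0]
width: 0.023
gripper_force: 30.7
```

Run:
```python
from h import *
s=r.state(); print(s["tcp_pos"],s["width"],s["gripper_force"],s["contact_force"],s["tool_rot"],s["q"])
seg([.5325,.04,.074],80,6)
```

```text
[0.53246236 0.03865565 0.11913013] 0.022953466627285736 30.69509446620941 [-0.43925387  0.71384914 -1.96013536] [-1.79987608e+02  1.25438877e-02  7.98908252e+01] [ 29.32903515  32.40424284 -46.24693583 110.88246101  30.51668367
  49.68676686 -43.06889067]
6 rows t [0.0002, -0.0, 0.0075] az -0.02 -> end [0.5327 0.0398 0.0741] 80.01
```

Holding it (2 N weight). Now down to near contact, then 1 mm steps.

Call:
{"fn": "play_rows", "kwargs": {
  "angular": [
    [0,0,0],
    [0,0,0],
    [0,0,0],
    [0,0,0],
    [0,0,0],
    [0,0,0],
    [0,0,0],
    [0,0,0]
  ],
  "translation": [
    [0.0002,0,0.0075],
    [0.0002,0,0.0075],
    [0.0002,0,0.0075],
    [0.0002,0,0.0075],
    [0.0002,0,0.0075],
    [0.0002,0,0.0075],
    [0,0,0],
    [0,0,0]
  ],
  "grip": [-1,-1,-1,-1,-1,-1,-1,-1]
}}

```text
t: 7.82
tcp_pos: [0.5319, 0.0416, 0.0736]
tool_rot: [-179.9, 0.0, 80.1]
contact_force: [-0.1, 0.2, -1.9]
width: 0.0227
gripper_force: 30.7
```

Call:
{"fn": "play_rows", "kwargs": {
  "angular": [
    [0,0,0],
    [0,0,0],
    [0,0,0]
  ],
  "translation": [
    [0,0,0.001],
    [0,0,0],
    [0,0,0]
  ],
  "grip": [-1,-1,-1]
}}

```text
t: 8.07
tcp_pos: [0.5328, 0.0414, 0.0737]
tool_rot: [180.0, -0.0, 80.0]
contact_force: [0.6, 0.2, -2.1]
width: 0.0229
gripper_force: 30.7
```

Call:
{"fn": "play_rows", "kwargs": {
  "angular": [
    [0,0,0],
    [0,0,0],
    [0,0,0]
  ],
  "translation": [
    [0,0,0.001],
    [0,0,0],
    [0,0,0]
  ],
  "grip": [-1,-1,-1]
}}

```text
t: 8.32
tcp_pos: [0.5325, 0.0412, 0.0724]
tool_rot: [180.0, 0.0, 80.0]
contact_force: [0.1, -0.1, -3.0]
width: 0.0231
gripper_force: 30.7
```

Call:
{"fn": "play_rows", "kwargs": {
  "angular": [
    [0,0,0],
    [0,0,0],
    [0,0,0]
  ],
  "translation": [
    [0,0,0.001],
    [0,0,0],
    [0,0,0]
  ],
  "grip": [-1,-1,-1]
}}

```text
t: 8.57
tcp_pos: [0.5326, 0.0413, 0.0714]
tool_rot: [180.0, -0.0, 80.0]
contact_force: [0.1, 0.2, -3.1]
width: 0.023
gripper_force: 30.8
```

Call:
{"fn": "play_rows", "kwargs": {
  "angular": [
    [0,0,0],
    [0,0,0],
    [0,0,0]
  ],
  "translation": [
    [0,0,0.001],
    [0,0,0],
    [0,0,0]
  ],
  "grip": [-1,-1,-1]
}}

```text
t: 8.82
tcp_pos: [0.5326, 0.0412, 0.0706]
tool_rot: [180.0, 0.0, 80.0]
contact_force: [0.3, -1.3, 1.2]
width: 0.023
gripper_force: 31.2
```

Contact made. Release, then lift clear.

Call:
{"fn": "play_rows", "kwargs": {
  "angular": [
    [0,0,0],
    [0,0,0],
    [0,0,0],
    [0,0,0],
    [0,0,0],
    [0,0,0],
    [0,0,0],
    [0,0,0],
    [0,0,0],
    [0,0,0],
    [0,0,0],
    [0,0,0],
    [0,0,0],
    [0,0,0]
  ],
  "translation": [
    [0,0,0],
    [0,0,0],
    [0,0,0],
    [0,0,0],
    [0,0,0],
    [0,0,0],
    [0,0,0],
    [0,0,-0.02],
    [0,0,-0.02],
    [0,0,-0.02],
    [0,0,-0.02],
    [0,0,-0.02],
    [0,0,0],
    [0,0,0]
  ],
  "grip": [-0.3,-0.2,0,0.2,0.4,0.6,0.8,1,1,1,1,1,1,1]
}}

```text
t: 9.98
tcp_pos: [0.5332, 0.0413, 0.1713]
tool_rot: [179.9, -0.0, 80.0]
contact_force: [-0.4, -0.5, 0.1]
width: 0.0849
gripper_force: 0.0
```

Run:
```python
from h import *
import pickle
s=r.state(); print(s["tcp_pos"],s["width"],s["t"])
d=shot("wrist"); t=shot("top"); pickle.dump(d,open("w2.pkl","wb")); pickle.dump(t,open("t2.pkl","wb"))
b=cv2.resize(t["frame"][160:250,310:470],(640,360),interpolation=2)
a=cv2.resize(d["frame"][100:340,100:540],(440,240)); 
cv2.imwrite("pics/c2.png",np.vstack([np.pad(a,((0,0),(0,200),(0,0))),b]))
```

```text
[0.53324058 0.04125982 0.17125688] 0.08491698634108438 9.9833
```

View pics/c2.png

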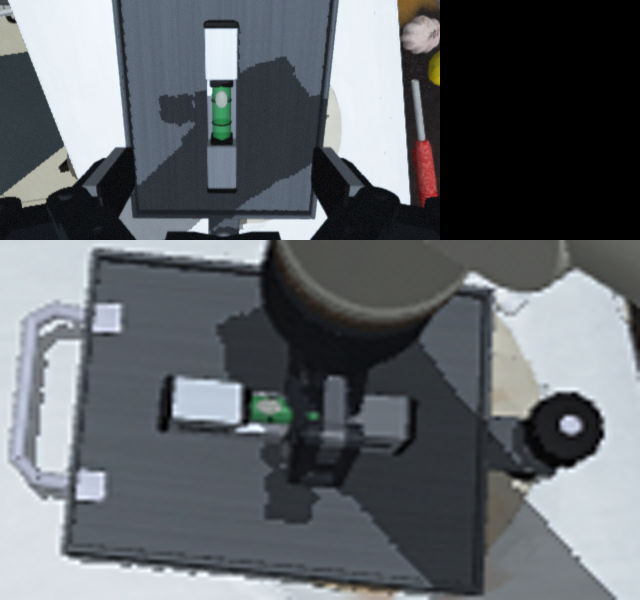

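The level stands in the middle of the plate (crop centre ≈(288,412)), parallel to its long side. The bubble is at the handle end, about 12 mm off, so the lean is at least 1.2°. A first half turn clockwise comes next, so I go to the knob with yaw ≈200.

Run:
```python
from h import *
p,y=seg([.5065,-.1078,.16],200,18)
p,y=seg([.5065,-.1078,.08],200,8,p,y)
```

```text
18 rows t [-0.0056, -0.0084, 0.0005] az -6.66 -> end [ 0.5066 -0.1073  0.1606] 199.91
8 rows t [0.0, -0.0001, 0.0101] az -0.01 -> end [ 0.5069 -0.1081  0.0798] 199.99
```

Call:
{"fn": "play_rows", "kwargs": {
  "angular": [
    [0,0,-6.66],
    [0,0,-6.66],
    [0,0,-6.66],
    [0,0,-6.66],
    [0,0,-6.66],
    [0,0,-6.66],
    [0,0,-6.66],
    [0,0,-6.66],
    [0,0,-6.66],
    [0,0,-6.66],
    [0,0,-6.66],
    [0,0,-6.66],
    [0,0,-6.66],
    [0,0,-6.66],
    [0,0,-6.66],
    [0,0,-6.66],
    [0,0,-6.66],
    [0,0,-6.66],
    [0,0,0],
    [0,0,0]
  ],
  "translation": [
    [-0.0056,-0.0084,0.0005],
    [-0.0056,-0.0084,0.0005],
    [-0.0056,-0.0084,0.0005],
    [-0.0056,-0.0084,0.0005],
    [-0.0056,-0.0084,0.0005],
    [-0.0056,-0.0084,0.0005],
    [-0.0056,-0.0084,0.0005],
    [-0.0056,-0.0084,0.0005],
    [-0.0056,-0.0084,0.0005],
    [-0.0056,-0.0084,0.0005],
    [-0.0056,-0.0084,0.0005],
    [-0.0056,-0.0084,0.0005],
    [-0.0056,-0.0084,0.0005],
    [-0.0056,-0.0084,0.0005],
    [-0.0056,-0.0084,0.0005],
    [-0.0056,-0.0084,0.0005],
    [-0.0056,-0.0084,0.0005],
    [-0.0056,-0.0084,0.0005],
    [0,0,0],
    [0,0,0]
  ],
  "grip": [1,1,1,1,1,1,1,1,1,1,1,1,1,1,1,1,1,1,1,1]
}}

```text
t: 11.75
tcp_pos: [0.5065, -0.1065, 0.16]
tool_rot: [179.8, -0.1, -160.3]
contact_force: [0.4, -0.3, 0.5]
width: 0.0856
gripper_force: 0.0
```

Run:
```python
from h import *
s=r.state(); print(s["tcp_pos"],s["tool_rot"],s["q"])
seg([.5065,-.1078,.08],200,8)
t=shot("top"); P=cloud(t); k=np.array([.5065,-.1078])
c=world(t,270,206); print(c)
s2=shot("side"); 
x0,y0=370,130
cv2.imwrite("pics/s2.png",cv2.resize(s2["frame"][y0:y0+110,x0-80:x0+80],(800,550),interpolation=2))
```

```text
[ 0.50653905 -0.1064636   0.16004889] [ 1.79829467e+02 -5.03942139e-02 -1.60295464e+02] [ 63.80811058  43.9274743  -75.64366815 111.11138217  47.5807132
  65.18770278  78.32950889]
8 rows t [-0.0031, -0.1833, 0.01] az -45.04 -> end [ 0.5065 -0.1078  0.08  ] 200.02
[ 0.56372073  0.29770287 -0.00629427]
```

View pics/s2.png

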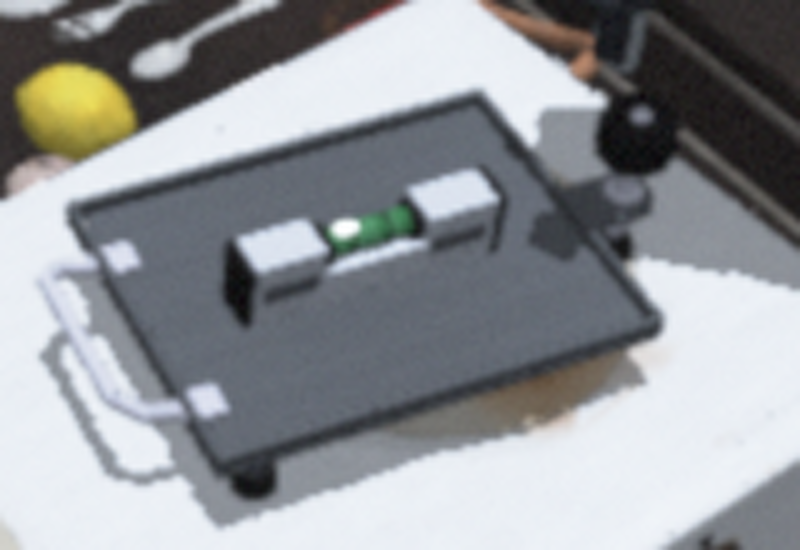

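The side view shows the bubble at crop (345,228), left of the vial's middle (~(368,228)), and the knob clear at (637,130). Descending to the knob and gripping.

Call:
{"fn": "play_rows", "kwargs": {
  "angular": [
    [0,0,0],
    [0,0,0],
    [0,0,0],
    [0,0,0],
    [0,0,0],
    [0,0,0],
    [0,0,0],
    [0,0,0],
    [0,0,0],
    [0,0,0],
    [0,0,0],
    [0,0,0],
    [0,0,0],
    [0,0,0],
    [0,0,0],
    [0,0,0],
    [0,0,0]
  ],
  "translation": [
    [0,0,0.01],
    [0,0,0.01],
    [0,0,0.01],
    [0,0,0.01],
    [0,0,0.01],
    [0,0,0.01],
    [0,0,0.01],
    [0,0,0.01],
    [0,0,0],
    [0,0,0],
    [0,0,0],
    [0,0,0],
    [0,0,0],
    [0,0,0],
    [0,0,0],
    [0,0,0],
    [0,0,0]
  ],
  "grip": [1,1,1,1,1,1,1,1,1,0.5,0.2,0,-0.2,-0.4,-1,-1,-1],
  "squeeze": 20
}}

```text
t: 13.27
tcp_pos: [0.5083, -0.1083, 0.0822]
tool_rot: [-179.8, 0.1, -160.1]
contact_force: [1.7, -4.8, 5.3]
width: 0.0373
gripper_force: 21.7
```

Call:
{"fn": "play_rows", "kwargs": {
  "angular": [
    [0,0,2],
    [0,0,4],
    [0,0,4],
    [0,0,4]
  ],
  "translation": [
    [0,0,0],
    [0,0,0],
    [0,0,0],
    [0,0,0]
  ],
  "grip": [-1,-1,-1,-1]
}}

```text
t: 13.6
tcp_pos: [0.5083, -0.1084, 0.0822]
tool_rot: [-179.9, 0.1, -174.3]
contact_force: [1.2, -4.6, 5.4]
width: 0.0371
gripper_force: 21.7
```

Call:
{"fn": "play_rows", "kwargs": {
  "angular": [
    [0,0,6],
    [0,0,6],
    [0,0,6],
    [0,0,6],
    [0,0,6],
    [0,0,6],
    [0,0,6],
    [0,0,6],
    [0,0,6],
    [0,0,6],
    [0,0,6],
    [0,0,6],
    [0,0,6],
    [0,0,6],
    [0,0,6],
    [0,0,6],
    [0,0,0],
    [0,0,0]
  ],
  "translation": [
    [0,0,0],
    [0,0,0],
    [0,0,0],
    [0,0,0],
    [0,0,0],
    [0,0,0],
    [0,0,0],
    [0,0,0],
    [0,0,0],
    [0,0,0],
    [0,0,0],
    [0,0,0],
    [0,0,0],
    [0,0,0],
    [0,0,0],
    [0,0,0],
    [0,0,0],
    [0,0,0]
  ],
  "grip": [-1,-1,-1,-1,-1,-1,-1,-1,-1,-1,-1,-1,-1,-1,-1,-1,-1,-1]
}}

```text
t: 15.1
tcp_pos: [0.5079, -0.1084, 0.0821]
tool_rot: [179.9, 0.1, 89.9]
contact_force: [0.2, -5.4, 6.3]
width: 0.0375
gripper_force: 21.6
```

```bash
cat >> h.py <<'E'
def bub(tag):
    # bubble and vial along the side view: whole crop saved, plus blob centroids
    s=shot("side"); f=s["frame"]; cv2.imwrite(f"pics/{tag}.png",cv2.resize(f[165:190,345:395],(800,400),interpolation=2))
    hsv=cv2.cvtColor(f,cv2.COLOR_BGR2HSV); g=(hsv[...,0]>35)&(hsv[...,0]<90)&(hsv[...,1]>90)
    g[:150]=0; g[200:]=0; g[:,:330]=0; g[:,420:]=0
    v,u=np.nonzero(g); print("green",u.min(),u.max(),v.min(),v.max(),len(u))
    return f
E
python3 - <<'E'
from h import *
bub("b1"); print(r.state()["q"])
E
```

```text
green 355 413 162 179 62
[ 45.97971748  35.3856189  -46.69736717 113.95053483  36.03190726
  46.02728749 -21.75049399]
```

View pics/b1.png

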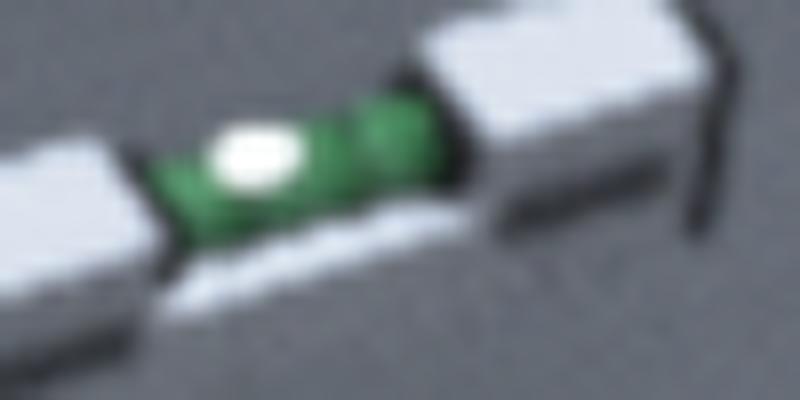

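After 110° of turn, the bubble is at crop x≈255 with the vial's middle at ≈295. It is about 6 mm off and still drifting. I'll turn 40° more, let it settle, then measure the white blob numerically.

Call:
{"fn": "play_rows", "kwargs": {
  "angular": [
    [0,0,5],
    [0,0,5],
    [0,0,5],
    [0,0,5],
    [0,0,5],
    [0,0,5],
    [0,0,5],
    [0,0,5],
    [0,0,0],
    [0,0,0],
    [0,0,0],
    [0,0,0],
    [0,0,0],
    [0,0,0],
    [0,0,0],
    [0,0,0],
    [0,0,0],
    [0,0,0],
    [0,0,0],
    [0,0,0]
  ],
  "translation": [
    [0,0,0],
    [0,0,0],
    [0,0,0],
    [0,0,0],
    [0,0,0],
    [0,0,0],
    [0,0,0],
    [0,0,0],
    [0,0,0],
    [0,0,0],
    [0,0,0],
    [0,0,0],
    [0,0,0],
    [0,0,0],
    [0,0,0],
    [0,0,0],
    [0,0,0],
    [0,0,0],
    [0,0,0],
    [0,0,0]
  ],
  "grip": [-1,-1,-1,-1,-1,-1,-1,-1,-1,-1,-1,-1,-1,-1,-1,-1,-1,-1,-1,-1]
}}

```text
t: 16.82
tcp_pos: [0.5076, -0.1081, 0.082]
tool_rot: [179.9, 0.0, 49.9]
contact_force: [-0.8, -4.8, 8.2]
width: 0.0374
gripper_force: 21.8
```

Call:
{"fn": "play_rows", "kwargs": {
  "angular": [
    [0,0,0],
    [0,0,0],
    [0,0,0],
    [0,0,0],
    [0,0,0],
    [0,0,0],
    [0,0,0],
    [0,0,0]
  ],
  "translation": [
    [0,0,0],
    [0,0,0],
    [0,0,0],
    [0,0,0],
    [0,0,0],
    [0,0,0],
    [0,0,0],
    [0,0,0]
  ],
  "grip": [-1,-1,-1,-1,-1,-1,-1,-1]
}}

```text
t: 17.48
tcp_pos: [0.5077, -0.1081, 0.082]
tool_rot: [179.9, 0.0, 49.9]
contact_force: [-0.5, -4.7, 7.0]
width: 0.0373
gripper_force: 21.8
```

```bash
cat >> h.py <<'E'
def meas(tag=None):
    s=shot("side"); f=s["frame"]; R=cv2.Rodrigues(np.array(s["rvec"],float))[0]
    g=f.astype(int); W=(g.min(2)>150).astype(np.uint8); W[:166]=0; W[195:]=0; W[:,:320]=0; W[:,405:]=0
    n,l,st,c=cv2.connectedComponentsWithStats(W); 
    for i in range(1,n): print("white",st[i],c[i].round(2))
    if tag: cv2.imwrite(f"pics/{tag}.png",cv2.resize(f[160:195,330:400],(800,400),interpolation=2))
    return s
E
python3 - <<'E'
from h import *
s=meas("b2")
ax=np.array([np.cos(np.radians(-100)),np.sin(np.radians(-100)),0])
P=np.array([np.array([.5325,.0405,.08])+ax*x for x in(-.070,-.027,-.0095,0,.0095,.027,.070)])
print(cv2.projectPoints(P,np.array(s["rvec"]),np.array(s["tvec"]),s["K"],None)[0][:,0].round(1).tolist())
E
```

```text
white [372 166  17   8  96] [379.38 168.65]
white [359 172   6   4  19] [361.84 173.68]
white [337 174  17  11 123] [345.29 178.61]
white [356 177  18   8  50] [363.98 180.4 ]
[[335.3, 183.0], [351.8, 177.8], [358.4, 175.8], [362.0, 174.7], [365.6, 173.5], [372.1, 171.5], [387.8, 166.6]]
```

View pics/b2.png

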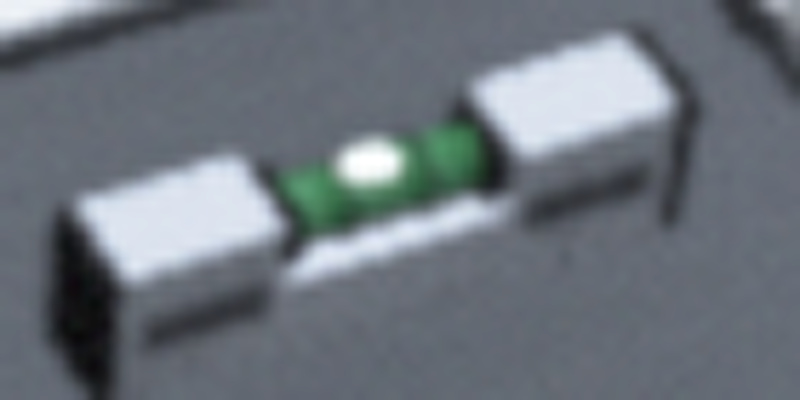

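The bubble is now nearly central: blob at u=361.8 with the middle at about 362.3, so 1–2 mm to the handle side. I'll turn 15° more, release, rise, and check with the close wrist camera.

Call:
{"fn": "play_rows", "kwargs": {
  "angular": [
    [0,0,5],
    [0,0,5],
    [0,0,5],
    [0,0,0],
    [0,0,0],
    [0,0,0],
    [0,0,0],
    [0,0,0],
    [0,0,0],
    [0,0,0],
    [0,0,0],
    [0,0,0],
    [0,0,0],
    [0,0,0],
    [0,0,0],
    [0,0,0],
    [0,0,0],
    [0,0,0]
  ],
  "translation": [
    [0,0,0],
    [0,0,0],
    [0,0,0],
    [0,0,0],
    [0,0,0],
    [0,0,0],
    [0,0,0],
    [0,0,0],
    [0,0,0],
    [0,0,0],
    [0,0,-0.015],
    [0,0,-0.015],
    [0,0,-0.015],
    [0,0,-0.015],
    [0,0,-0.015],
    [0,0,-0.015],
    [0,0,0],
    [0,0,0]
  ],
  "grip": [-1,-1,-1,-1,-0.3,0,0.3,0.6,1,1,1,1,1,1,1,1,1,1]
}}

```text
t: 19.03
tcp_pos: [0.5077, -0.107, 0.1718]
tool_rot: [179.9, -0.1, 34.9]
contact_force: [0.2, 0.5, -0.4]
width: 0.0852
gripper_force: 0.0
```

Run:
```python
from h import *
s=r.state(); print(s["tcp_pos"],s["tool_rot"],s["q"])
seg([.5325,.0405,.175],80,18)
```

```text
[ 0.50768619 -0.10701167  0.17177786] [ 1.79924413e+02 -5.45405061e-02  3.49215921e+01] [ 40.94962208  23.26619892 -38.94578538 111.20714721  18.47755995
  51.69320076 -62.40191921]
18 rows t [0.0078, -0.0035, -0.0002] az -2.5 -> end [0.5329 0.0408 0.1754] 79.92
```

Call:
{"fn": "play_rows", "kwargs": {
  "angular": [
    [0,0,-2.5],
    [0,0,-2.5],
    [0,0,-2.5],
    [0,0,-2.5],
    [0,0,-2.5],
    [0,0,-2.5],
    [0,0,-2.5],
    [0,0,-2.5],
    [0,0,-2.5],
    [0,0,-2.5],
    [0,0,-2.5],
    [0,0,-2.5],
    [0,0,-2.5],
    [0,0,-2.5],
    [0,0,-2.5],
    [0,0,-2.5],
    [0,0,-2.5],
    [0,0,-2.5],
    [0,0,0],
    [0,0,0]
  ],
  "translation": [
    [0.0078,-0.0035,0],
    [0.0078,-0.0035,0],
    [0.0078,-0.0035,0],
    [0.0078,-0.0035,0],
    [0.0078,-0.0035,0],
    [0.0078,-0.0035,0],
    [0.0078,-0.0035,0],
    [0.0078,-0.0035,0],
    [0.0078,-0.0035,0],
    [0.0078,-0.0035,0],
    [0.0078,-0.0035,0],
    [0.0078,-0.0035,0],
    [0.0078,-0.0035,0],
    [0.0078,-0.0035,0],
    [0.0078,-0.0035,0],
    [0.0078,-0.0035,0],
    [0.0078,-0.0035,0],
    [0.0078,-0.0035,0],
    [0,0,0],
    [0,0,0]
  ],
  "grip": [1,1,1,1,1,1,1,1,1,1,1,1,1,1,1,1,1,1,1,1]
}}

```text
t: 20.7
tcp_pos: [0.5322, 0.0415, 0.1713]
tool_rot: [-180.0, -0.0, 80.0]
contact_force: [-0.3, -0.1, -0.0]
width: 0.0857
gripper_force: 0.0
```

Run:
```python
from h import *
import pickle
d=shot("wrist"); f=d["frame"]; pickle.dump(d,open("w3.pkl","wb"))
cv2.imwrite("pics/w3.png",cv2.resize(f[110:300,260:400],(440,597),interpolation=2)); print(r.state()["t"], r.state()["tcp_pos"])
```

```text
20.75 [0.53235689 0.04075659 0.17126999]
```

View pics/w3.png

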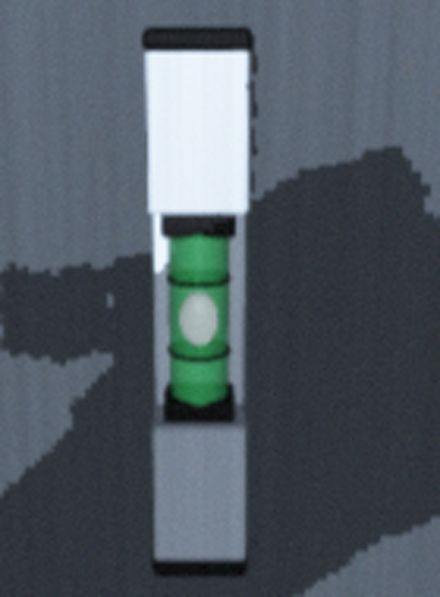

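The wrist view shows the lines at rows 280 and 353 (middle 316.5) and the bubble at 292–346 (middle 319), so it is within 0.7 mm. Now I turn the gripper 90° so that each open finger presses on one shoulder, then descend.

Call:
{"fn": "play_rows", "kwargs": {
  "angular": [
    [0,0,-5],
    [0,0,-5],
    [0,0,-5],
    [0,0,-5],
    [0,0,-5],
    [0,0,-5],
    [0,0,-5],
    [0,0,-5],
    [0,0,-5],
    [0,0,-5],
    [0,0,-5],
    [0,0,-5],
    [0,0,-5],
    [0,0,-5],
    [0,0,-5],
    [0,0,-5],
    [0,0,-5],
    [0,0,-5],
    [0,0,0],
    [0,0,0]
  ],
  "translation": [
    [0,0,0],
    [0,0,0],
    [0,0,0],
    [0,0,0],
    [0,0,0],
    [0,0,0],
    [0,0,0],
    [0,0,0],
    [0,0,0],
    [0,0,0],
    [0,0,0],
    [0,0,0],
    [0,0,0],
    [0,0,0],
    [0,0,0],
    [0,0,0],
    [0,0,0],
    [0,0,0],
    [0,0,0],
    [0,0,0]
  ],
  "grip": [1,1,1,1,1,1,1,1,1,1,1,1,1,1,1,1,1,1,1,1]
}}

```text
t: 22.42
tcp_pos: [0.5324, 0.0402, 0.171]
tool_rot: [-180.0, -0.0, 169.7]
contact_force: [1.1, -0.1, 0.9]
width: 0.0853
gripper_force: 0.0
```

Call:
{"fn": "play_rows", "kwargs": {
  "angular": [
    [0,0,0],
    [0,0,0],
    [0,0,0],
    [0,0,0],
    [0,0,0],
    [0,0,0],
    [0,0,0],
    [0,0,0],
    [0,0,0]
  ],
  "translation": [
    [0,0,0.01],
    [0,0,0.01],
    [0,0,0.01],
    [0,0,0.01],
    [0,0,0.01],
    [0,0,0.01],
    [0,0,0.008],
    [0,0,0],
    [0,0,0]
  ],
  "grip": [1,1,1,1,1,1,1,1,1]
}}

```text
t: 23.17
tcp_pos: [0.532, 0.0411, 0.1028]
tool_rot: [180.0, -0.1, 169.9]
contact_force: [-0.0, 0.1, 0.3]
width: 0.0849
gripper_force: 0.0
```

Run:
```python
from h import *
s=r.state(); print(s["tcp_pos"],s["tool_rot"],s["q"])
d=shot("wrist"); f=d["frame"]; cv2.imwrite("pics/w4.png",f)
```

```text
[0.53204506 0.0411009  0.1027918 ] [ 1.79993876e+02 -5.87866333e-02  1.69939963e+02] [ 40.23375707  44.0028981  -64.07992698 111.0454032   47.95301241
  57.22658239  33.20656702]
```

View pics/w4.png

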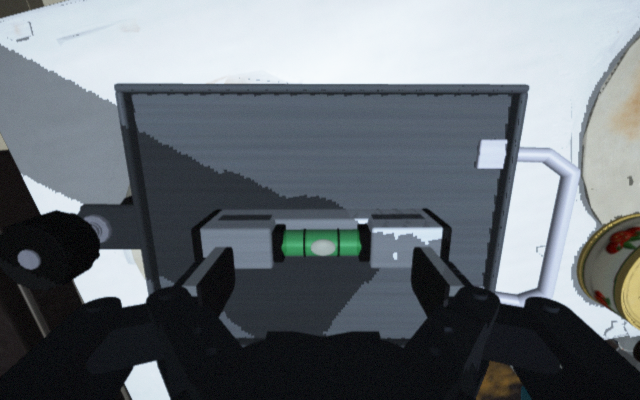

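Both fingertips stand over the shoulders (233 and 412, level from 195 to 448), and the bubble at u=322 is midway between the lines (303/339). Pressing down in small steps.

Call:
{"fn": "play_rows", "kwargs": {
  "angular": [
    [0,0,0],
    [0,0,0],
    [0,0,0],
    [0,0,0],
    [0,0,0],
    [0,0,0]
  ],
  "translation": [
    [0,0,0.003],
    [0,0,0.003],
    [0,0,0.003],
    [0,0,0.003],
    [0,0,0],
    [0,0,0]
  ],
  "grip": [1,1,1,1,1,1]
}}

```text
t: 23.72
tcp_pos: [0.5322, 0.0408, 0.0911]
tool_rot: [-180.0, -0.0, 169.9]
contact_force: [0.1, -0.1, 0.4]
width: 0.0855
gripper_force: 0.0
```

Call:
{"fn": "play_rows", "kwargs": {
  "angular": [
    [0,0,0],
    [0,0,0],
    [0,0,0],
    [0,0,0]
  ],
  "translation": [
    [0,0,0.001],
    [0,0,0.001],
    [0,0,0],
    [0,0,0]
  ],
  "grip": [1,1,1,1]
}}

```text
t: 24.05
tcp_pos: [0.5324, 0.0409, 0.0893]
tool_rot: [180.0, 0.0, 169.9]
contact_force: [-0.2, 0.7, -0.5]
width: 0.0849
gripper_force: 0.0
```

Call:
{"fn": "play_rows", "kwargs": {
  "angular": [
    [0,0,0],
    [0,0,0],
    [0,0,0],
    [0,0,0]
  ],
  "translation": [
    [0,0,0.001],
    [0,0,0.001],
    [0,0,0],
    [0,0,0]
  ],
  "grip": [1,1,1,1]
}}

```text
t: 24.38
tcp_pos: [0.5323, 0.0409, 0.0872]
tool_rot: [-180.0, -0.0, 169.9]
contact_force: [0.2, -0.1, 0.7]
width: 0.0852
gripper_force: 0.0
```

Call:
{"fn": "play_rows", "kwargs": {
  "angular": [
    [0,0,0],
    [0,0,0],
    [0,0,0],
    [0,0,0]
  ],
  "translation": [
    [0,0,0.001],
    [0,0,0.001],
    [0,0,0],
    [0,0,0]
  ],
  "grip": [1,1,1,1]
}}

```text
t: 24.72
tcp_pos: [0.5323, 0.0409, 0.0852]
tool_rot: [-180.0, -0.0, 169.9]
contact_force: [-0.7, -0.4, -0.7]
width: 0.085
gripper_force: 0.0
```

Call:
{"fn": "play_rows", "kwargs": {
  "angular": [
    [0,0,0],
    [0,0,0],
    [0,0,0]
  ],
  "translation": [
    [0,0,0.001],
    [0,0,0],
    [0,0,0]
  ],
  "grip": [1,1,1]
}}

```text
t: 24.97
tcp_pos: [0.5325, 0.0409, 0.0845]
tool_rot: [180.0, 0.0, 169.9]
contact_force: [-0.5, -0.4, 1.0]
width: 0.0855
gripper_force: 0.7
```

Call:
{"fn": "play_rows", "kwargs": {
  "angular": [
    [0,0,0],
    [0,0,0],
    [0,0,0]
  ],
  "translation": [
    [0,0,0.001],
    [0,0,0],
    [0,0,0]
  ],
  "grip": [1,1,1]
}}

```text
t: 25.22
tcp_pos: [0.5327, 0.041, 0.0843]
tool_rot: [-180.0, 0.1, 169.9]
contact_force: [-3.0, -2.2, 11.6]
width: 0.0852
gripper_force: 5.3
```

Call:
{"fn": "play_rows", "kwargs": {
  "angular": [
    [0,0,0],
    [0,0,0],
    [0,0,0],
    [0,0,0],
    [0,0,0],
    [0,0,0],
    [0,0,0],
    [0,0,0],
    [0,0,0],
    [0,0,0],
    [0,0,0],
    [0,0,0],
    [0,0,0],
    [0,0,0],
    [0,0,0],
    [0,0,0],
    [0,0,0],
    [0,0,0],
    [0,0,0],
    [0,0,0]
  ],
  "translation": [
    [0,0,0],
    [0,0,0],
    [0,0,0],
    [0,0,0],
    [0,0,0],
    [0,0,0],
    [0,0,0],
    [0,0,0],
    [0,0,0],
    [0,0,0],
    [0,0,0],
    [0,0,0],
    [0,0,0],
    [0,0,0],
    [0,0,0],
    [0,0,0],
    [0,0,0],
    [0,0,0],
    [0,0,0],
    [0,0,0]
  ],
  "grip": [1,1,1,1,1,1,1,1,1,1,1,1,1,1,1,1,1,1,1,1]
}}

```text
t: 26.88
tcp_pos: [0.5327, 0.041, 0.0844]
tool_rot: [-180.0, 0.1, 169.9]
contact_force: [-3.5, -2.5, 11.2]
width: 0.0854
gripper_force: 5.3
```

Run:
```python
from h import *
s=r.state(); print(s["contact_force"],s["ft_torque"],s["tcp_pos"])
d=shot("wrist"); f=d["frame"]; cv2.imwrite("pics/w5.png",cv2.resize(f[190:330,180:460],(800,400),interpolation=2))
```

```text
[-3.47931929 -2.47640515 11.18170312] [0.00325006 0.51043427 0.12618817] [0.5327041  0.04096749 0.08435071]
```

View pics/w5.png

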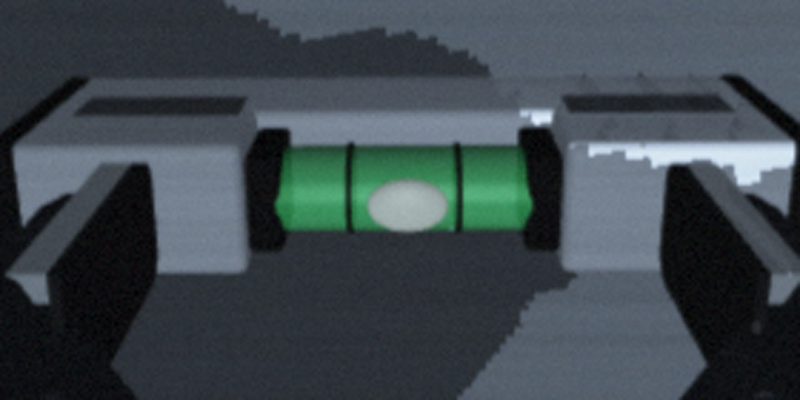

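Both fingers press on the shoulders with 11 N. The bubble is at 408 between the lines at 351 and 460 (0.4 mm off) and steady, so I'm handing in.

```bash
python3 -c "
from workcell import r
print(r.close_job())"
```

```text
the job is handed in; nothing more can be done
None
```

The griddle is levelled and the job is handed in: both fingers press the level with about 11 N, and the bubble rests about 0.4 mm from the middle. The hand-in gave no verdict.

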